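# Set the strip trimmer to medium length

### The job

The medium strips are cut next: on the bench strip trimmer, pull the length-stop rod (the one with the round knob) out from its pushed-in position to its middle click position and let go, so that it rests there. Leave the rod with the T-shaped handle as it is.

Things in the scene. Friction and masses are not known exactly. Their poses are not given: they have to be found in the camera images.
- stop_knob (a point): Centre of the round black knob of the length-stop rod: a cylinder 32 mm across, 26 mm long, coaxial with a level 10 mm steel rod, 65 mm above the table, overhanging the trimmer's front edge (only table beneath). x lies along the rod and points into the trimmer, z is up; pulling out is straight along -x, roughly towards the robot.
- stop_rod (a joint): How far the length-stop rod is out, m: 0 = pushed in (starts within 3 mm of it), 0.026 = middle click, 0.052 = fully out, end of travel. Leaving an end click takes about 12 N over the first 9 mm; from there to 43 mm the detent draws it to 26 mm with about 4 N: let go anywhere from 12 to 40 mm, it settles within 2 mm of the middle. Beyond 43 mm it snaps fully out.
- stop_unit: Aluminium housing of the length-stop rod, 80 mm along the rod, 56 wide, 58 high, on the grey 25 mm bed (top 83 mm above the table). Origin: centre of its underside; axes as the knob's. Its top has a slot, three black marks (the clicks) and a steel pointer pin that moves with the rod. From its front face to the knob's back: 30 mm pushed in, 56 middle, 82 out.
- ejector_knob (a point): Centre of the T-shaped black handle of the ejector rod, to be left alone: a crossbar 60 mm long, 16 thick, on a parallel level rod of the same height in a like housing, 130 mm to the left or right of the length-stop rod. It stands anywhere from pushed in to 40 mm out and slides with about 6 N. Axes as the knob's.

How it is judged:
At the end, for the whole second after the job is handed in: The length-stop rod is let go and rests at its middle click, 26 mm out, to within 8 mm, and the T-handled rod is within 10 mm of where it stood (value of joint stop_rod between 0.018 and 0.034 m and velocity of joint stop_rod between -0.01 and 0.01 m/s and distance of ejector_knob from where it was at the start of the episode below 0.01 m); the robot touches nothing.
It fails at once if the T-handled ejector rod is pushed or pulled by more than 10 mm (distance of ejector_knob from where it was at the start of the episode above 0.01 m).
It also fails if it takes over 29 s, if anything falls off the work surface, if the arm or the gripper's body presses on something with over 40 N, if the wrist force passes 120 N, or if a joint passes its speed limit or range.

### The arm

A 7-joint arm with a two-finger parallel gripper is mounted at the origin on the work surface. World frame = base frame: x ahead of the robot, y to its left, z up, the work surface at z = 0. Lengths are in m, angles in rad, forces in N, time in s.
With the tool pointing down it reaches from about 0.425 to 0.875 m from the base axis. Payload 4.7 kg.
Tool frame: the origin (TCP) lies at the very end of the fingers, on their centre line; the grasp point (between the pads) lies 19 mm behind it; z points along the fingers, y is the line along which they close (so a half turn about z gives the same grasp; the last joint's range is limited). The gripper opens to 87 mm and grips with 3 to 60 N. Pads are 19 mm wide; open, the fingers measure 117 mm over their backs; the gripper's body (75 mm by 190 mm) begins 51 mm behind the grasp point.
Start: joints at [1.321, 0.321, -0.07, 1.45, 0.023, 1.371, -0.057], TCP at [0.169, -0.628, 0.223] pointing down, gripper open.
Joint ranges: [-2.86, 2.86], [-0.3, 2.09], [-1.38, 1.24], [0.06, 2.45], [-1.56, 4.7], [0.09, 2.05], [-2.69, 2.69]. Speed limits (rad/s): [2.57, 2.57, 3.14, 3.14, 3.14, 3.14, 3.14].

### API

Orientations are given as a rotation vector (axis times angle).
In Python, from bench import ctrl, vision gives the robot as it stands.
- The arm moves only by the tool jog_arm, never from a script. Its argument "increments" is a list of rows, each an object of numbers: "tx", "ty", "tz": the shift along the tool's x, y, z in mm; "wx", "wy", "wz": the turn, a rotation vector about the tool's x, y, z in rad; "gripper": the opening, from 0 (shut) to 1 (fully open). In form: [{"tx": .., "ty": .., "tz": .., "wx": .., "wy": .., "wz": .., "gripper": ..}, ...]. A call has exactly 5 rows; each row is the pose to reach, as a shift and turn from the pose commanded when the call began, along the tool's axes at that moment; what a row does not reach only later rows make up. A row lasts 1/12 s, in which the tool goes at most 41.7 mm and 7.16 degrees, less where a joint would pass 70% of its speed; a pose out of reach is approached as far as the arm can. A call with a gripper value outside its range is refused whole. The fingers move at their own pace and stop on an object; "grip_force" is the grip in N (left out, the last holds). Time passes only in rows, so rows that repeat a pose let the fingers close, or fill a call up. It gives the time, the measured TCP pose, the force, the opening and the grip force at its end, in the units of the state.
- ctrl.get_state(): the state, without advancing time (a new reading comes with each control period).
- vision.get_image(name): name is "scene" or "top"; returns a dict with "color" (480x640x3 uint8, blue, green, red), "fx", "fy", "cx", "cy" (pixels), "k1" (the pictures are not rectified: a ray, as slopes to the right and down, at radius r is drawn at 1 + k1 r^2 times it, then the intrinsics apply), "extrinsics" (4x4, takes a point from world to camera coordinates). Camera axes: x right, y down, z forward; pixel columns grow to the right and rows downward; lengths in m; the calibration is good to about 2 mm. A picture is of the moment at which its call begins. There is no depth.
- ctrl.close_job(): hands the job in; it is judged then, once.
Trained networks look in the newest picture that a camera, given by its name, has taken for a name from the list of things; names that differ only in an ending like _2 or _b are one class to them, and where a whole thing is asked for, a point or a joint stands for the part that bears it (a point fixed in the world has none). Each returns a list of dicts, best first, with "conf" (0 to 1); they miss things now and then, are a little off and sometimes report something else, mostly with a low value. They report only what shows in the picture. A call takes as long as a camera call.
- vision.spot_in(camera, thing): "bbox" ([left, top, right, bottom] in pixels, round what is visible of it).
The state is a dict: "time": time; "joint_positions": joint angles; "qd": joint speeds; "joint_torque": joint torques, N m; "position": TCP position; "tool_rot": TCP orientation; "ft_force": force on the tool from outside, world axes, zero at the start; "torque": the same for the moment, N m; "grip_width": opening from 0.0 (shut) to 1.0 (fully open); "grip_force": force on a finger pad.
Only numpy, scipy, OpenCV 4.12 (cv2) and the standard library are available. Lean on these libraries where they do the work, as an engineer would, in place of code of your own. Each camera call takes 0.05 s, during which the arm holds its last target. There are 200 camera calls.

## Working session

There is one attempt and no reset: what is moved stays moved. The work goes in short steps, Python scripts to look and compute and a tool call to move; the robot and the scene stay as the last step left them, time stands still between calls to the robot, and variables do not carry over. Pictures are saved under pics/ and viewed, at most 10 in all, crops included, and the job is handed in when it is done.

Besides the shell and the picture viewer there is one more tool, called after "Call:" as name(argument=value, ...) on one line, values as JSON. jog_arm: Moves the arm, as the interface text tells. Its arguments: {"type":"object","properties":{"increments":{"type":"array"},"grip_force":{"type":"number"}},"required":["increments"]}

```bash
mkdir -p pics; cat > h.py <<'E'
import numpy as np, cv2
from bench import ctrl, vision
from scipy.spatial.transform import Rotation as R
def ray(im,u,v):
    K=np.array([[im["fx"],0,im["cx"]],[0,im["fy"],im["cy"]],[0,0,1.]])
    p=cv2.undistortPoints(np.array([[[u,v]]],float),K,np.array([im["k1"],0,0,0,0.]))[0,0]
    E=np.array(im["extrinsics"]); Rm,t=E[:3,:3],E[:3,3]
    return -Rm.T@t, Rm.T@np.array([p[0],p[1],1])
def at_z(im,u,v,z):
    o,d=ray(im,u,v); return o+d*(z-o[2])/d[2]
def proj(im,P):
    E=np.array(im["extrinsics"]); c=E[:3,:3]@np.array(P)+E[:3,3]; s=c[:2]/c[2]
    s=s*(1+im["k1"]*(s@s)); return np.array([im["fx"]*s[0]+im["cx"],im["fy"]*s[1]+im["cy"]])
E
python3 - <<'E'
from h import *
s=ctrl.get_state(); print(s["position"],s["tool_rot"],R.from_rotvec(s["tool_rot"]).as_matrix().round(2))
for c in("scene","top"):
    im=vision.get_image(c); cv2.imwrite(f"pics/{c}0.png",im["color"])
    print(c,"cam",ray(im,320,240)[0].round(2))
    for t,z in(("stop_knob",.065),("ejector_knob",.065),("stop_unit",.083)):
        for b in vision.spot_in(c,t)[:3]:
            x=b["bbox"];print(t,np.round(x),round(b["conf"],2),at_z(im,(x[0]+x[2])/2,(x[1]+x[3])/2,z).round(3))
E
```

```text
[ 0.16928461 -0.62700449  0.22149181] [-3.11247916e+00 -4.12957903e-01  5.63876560e-04] [[ 0.97  0.26 -0.  ]
 [ 0.26 -0.97  0.  ]
 [-0.   -0.   -1.  ]]
scene cam [0.93 0.32 0.67]
stop_knob [195. 153. 310. 269.] 0.75 [ 0.646 -0.081  0.065]
ejector_knob [296. 187. 412. 310.] 0.79 [0.594 0.047 0.065]
stop_unit [197. 153. 313. 269.] 0.92 [ 0.653 -0.068  0.083]
top cam [0.57 0.01 0.74]
stop_knob [374. 135. 425. 303.] 0.58 [ 0.638 -0.092  0.065]
ejector_knob [276. 175. 326. 345.] 0.91 [0.589 0.022 0.065]
stop_unit [368. 135. 427. 305.] 0.95 [ 0.635 -0.087  0.083]
```

View pics/top0.png

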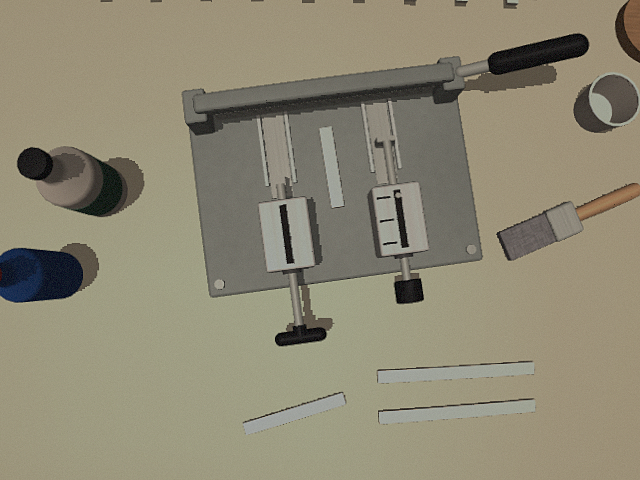

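View pics/scene0.png

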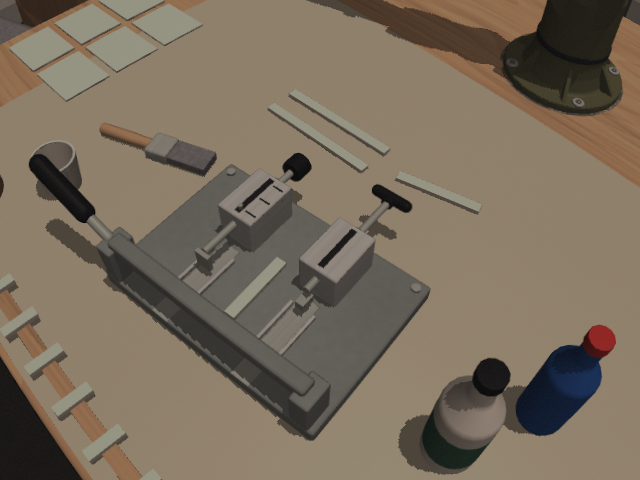

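```bash
cat >> h.py <<'E'
def tri(a,pa,b,pb):
    (o1,d1),(o2,d2)=ray(a,*pa),ray(b,*pb)
    k=np.linalg.lstsq(np.c_[d1,-d2],o2-o1,rcond=None)[0]
    A,B=o1+k[0]*d1,o2+k[1]*d2; return (A+B)/2,np.linalg.norm(A-B)
def plan(P,yaw):
    s=ctrl.get_state(); T=R.from_rotvec(s["tool_rot"]); x=np.array([np.cos(yaw),np.sin(yaw),0]); z=np.array([0,0,-1.])
    G=R.from_matrix(np.c_[x,np.cross(z,x),z])
    print("t",s["time"],"tool shift mm",(T.inv().apply(np.array(P)-s["position"])*1000).round(1),"turn",(T.inv()*G).as_rotvec().round(3))
E
python3 - <<'E'
from h import *
t,s=vision.get_image("top"),vision.get_image("scene")
P,g=tri(t,(408.5,291),s,(297,167)); print("knob",P.round(4),g)
print("knob z.065 top",at_z(t,408.5,291,.065).round(4),"scene",at_z(s,297,167,.065).round(4))
E_,g=tri(t,(300.5,337),s,(391.5,198)); print("T",E_.round(4),g)
f=at_z(t,293.5,273,.065);e=at_z(t,300.5,337,.065); d=f-e; print("yaw T rod",np.arctan2(d[1],d[0]))
# crossbar ends and housing long edges
a,b=at_z(t,276,339,.07),at_z(t,326,334,.07);d=a-b;print("yaw T bar",np.arctan2(-d[0],d[1]))
for p,q in(((383,258),(372,186)),((429,251),(415,182)),((267,271),(260,203)),((315,266),(308,197))):
    d=at_z(t,*q,.083)-at_z(t,*p,.083);print("edge",np.arctan2(d[1],d[0]).round(3))
d=at_z(t,481,259,.025)-at_z(t,212,297,.025);print("bed front",np.arctan2(d[0],-d[1]), )
K=at_z(t,408.5,291,.065)
yaw=.13
plan([K[0],K[1],.15],yaw)
E
```

```text
knob [ 0.5539 -0.1015  0.063 ] 0.002281402260997928
knob z.065 top [ 0.5547 -0.102   0.065 ] scene [ 0.5545 -0.0992  0.065 ]
T [0.5009 0.0219 0.0632] 0.001578410261887906
yaw T rod 0.11990289178253967
yaw T bar 0.10764727276194323
edge 0.154
edge 0.198
edge 0.118
edge 0.111
bed front 0.14819185079481545
t 0.5 tool shift mm [ 509.  -406.9   72.5] turn [0.    0.    0.134]
```

Call:
jog_arm(increments=[{"tx":31,"ty":-25,"tz":4,"wz":0.03},{"tx":62,"ty":-50,"tz":8,"wz":0.06},{"tx":94,"ty":-75,"tz":12,"wz":0.09},{"tx":125,"ty":-100,"tz":16,"wz":0.12},{"tx":156,"ty":-125,"tz":20,"wz":0.144,"gripper":1}], grip_force=40)

```text
validation failed for argument at $.in...
```

```bash
python3 -c "
from h import *
plan([.5545,-.1012,.15],.14)"
```

```text
t 0.5 tool shift mm [ 509.  -407.7   72.5] turn [0.    0.    0.124]
```

Call:
jog_arm(increments=[{"tx":31,"ty":-25,"tz":4,"wx":0,"wy":0,"wz":0.03,"gripper":1},{"tx":62,"ty":-50,"tz":8,"wx":0,"wy":0,"wz":0.06,"gripper":1},{"tx":94,"ty":-75,"tz":12,"wx":0,"wy":0,"wz":0.09,"gripper":1},{"tx":125,"ty":-100,"tz":16,"wx":0,"wy":0,"wz":0.11,"gripper":1},{"tx":156,"ty":-125,"tz":20,"wx":0,"wy":0,"wz":0.124,"gripper":1}], grip_force=40)

```text
time: 0.92
position: [0.2884, -0.4646, 0.2026]
tool_rot: [3.133, 0.217, 0.0]
ft_force: [1.1, -0.3, -0.2]
grip_width: 0.998
grip_force: 0.0
```

```bash
python3 -c "
from h import *
plan([.5545,-.1012,.15],.14)"
```

```text
t 0.9167 tool shift mm [ 313.8 -323.1   52.4] turn [ 0.001 -0.    -0.001]
```

Call:
jog_arm(increments=[{"tx":28,"ty":-29,"tz":4,"wx":0,"wy":0,"wz":0,"gripper":1},{"tx":56,"ty":-58,"tz":8,"wx":0,"wy":0,"wz":0,"gripper":1},{"tx":84,"ty":-87,"tz":12,"wx":0,"wy":0,"wz":0,"gripper":1},{"tx":112,"ty":-116,"tz":16,"wx":0,"wy":0,"wz":0,"gripper":1},{"tx":140,"ty":-145,"tz":20,"wx":0,"wy":0,"wz":0,"gripper":1}])

```text
time: 1.33
position: [0.4068, -0.3015, 0.1828]
tool_rot: [3.133, 0.219, 0.001]
ft_force: [0.2, -0.6, 0.6]
grip_width: 0.998
grip_force: 0.0
```

Call:
jog_arm(increments=[{"tx":28,"ty":-29,"tz":4,"wx":0,"wy":0,"wz":0,"gripper":1},{"tx":56,"ty":-58,"tz":8,"wx":0,"wy":0,"wz":0,"gripper":1},{"tx":84,"ty":-87,"tz":12,"wx":0,"wy":0,"wz":0,"gripper":1},{"tx":112,"ty":-116,"tz":16,"wx":0,"wy":0,"wz":0,"gripper":1},{"tx":140,"ty":-145,"tz":20,"wx":0,"wy":0,"wz":0,"gripper":1}])

```text
time: 1.75
position: [0.5253, -0.1384, 0.1628]
tool_rot: [3.133, 0.219, 0.001]
ft_force: [0.7, -0.3, -0.5]
grip_width: 0.999
grip_force: 0.0
```

```bash
python3 -c "
from h import *
plan([.5545,-.1012,.12],.14)"
```

```text
t 1.75 tool shift mm [ 34.1 -32.8  42.8] turn [ 0.001 -0.001 -0.001]
```

Call:
jog_arm(increments=[{"tx":17,"ty":-16,"tz":21,"wx":0,"wy":0,"wz":0,"gripper":1},{"tx":34,"ty":-33,"tz":43,"wx":0,"wy":0,"wz":0,"gripper":1},{"tx":34,"ty":-33,"tz":43,"wx":0,"wy":0,"wz":0,"gripper":1},{"tx":34,"ty":-33,"tz":43,"wx":0,"wy":0,"wz":0,"gripper":1},{"tx":34,"ty":-33,"tz":43,"wx":0,"wy":0,"wz":0,"gripper":1}])

```text
time: 2.17
position: [0.5533, -0.1036, 0.1199]
tool_rot: [3.133, 0.218, -0.0]
ft_force: [0.1, -0.5, 0.5]
grip_width: 1.0
grip_force: 0.0
```

```bash
python3 - <<'E'
from h import *
s=ctrl.get_state();print(s["position"])
im=vision.get_image("scene"); c=im["color"].copy()
for p in ([.5545,-.1012,.065],list(s["position"])): cv2.circle(c,tuple(int(v) for v in proj(im,p).round()),2,(0,0,255),-1)
cv2.imwrite("pics/s1.png",cv2.resize(c[60:260,180:440],None,fx=3,fy=3))
plan([.5545,-.1012,.045],.14)
E
```

```text
[ 0.55329389 -0.10362192  0.11989834]
t 2.2167 tool shift mm [ 1.4 -3.  75.4] turn [ 0.001 -0.001 -0.002]
```

View pics/s1.png

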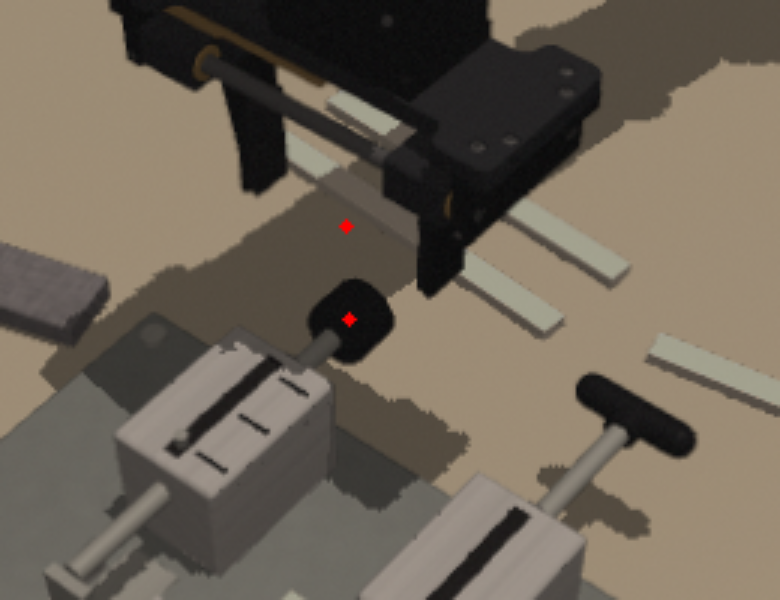

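The crop shows the knob at (350,320), with my measured point on its centre. The fingers straddle it and are clear of the T-handle at (635,415).

Call:
jog_arm(increments=[{"tx":1,"ty":-3,"tz":25,"wx":0,"wy":0,"wz":0,"gripper":1},{"tx":1,"ty":-3,"tz":50,"wx":0,"wy":0,"wz":0,"gripper":1},{"tx":1,"ty":-3,"tz":75,"wx":0,"wy":0,"wz":0,"gripper":1},{"tx":1,"ty":-3,"tz":75,"wx":0,"wy":0,"wz":0,"gripper":0.6},{"tx":1,"ty":-3,"tz":75,"wx":0,"wy":0,"wz":0,"gripper":0.2}], grip_force=40)

```text
time: 2.63
position: [0.5531, -0.101, 0.0447]
tool_rot: [3.134, 0.216, -0.002]
ft_force: [-0.3, 0.3, 1.3]
grip_width: 0.919
grip_force: 0.0
```

Call:
jog_arm(increments=[{"tx":0,"ty":0,"tz":0,"wx":0,"wy":0,"wz":0,"gripper":0.2},{"tx":0,"ty":0,"tz":0,"wx":0,"wy":0,"wz":0,"gripper":0.2},{"tx":0,"ty":0,"tz":0,"wx":0,"wy":0,"wz":0,"gripper":0.2},{"tx":0,"ty":0,"tz":0,"wx":0,"wy":0,"wz":0,"gripper":0.2},{"tx":0,"ty":0,"tz":0,"wx":0,"wy":0,"wz":0,"gripper":0.2}])

```text
time: 3.05
position: [0.5545, -0.0997, 0.0454]
tool_rot: [3.133, 0.219, 0.002]
ft_force: [0.3, -0.4, -1.2]
grip_width: 0.554
grip_force: 0.0
```

Call:
jog_arm(increments=[{"tx":0,"ty":0,"tz":0,"wx":0,"wy":0,"wz":0,"gripper":0.2},{"tx":0,"ty":0,"tz":0,"wx":0,"wy":0,"wz":0,"gripper":0.2},{"tx":0,"ty":0,"tz":0,"wx":0,"wy":0,"wz":0,"gripper":0.2},{"tx":0,"ty":0,"tz":0,"wx":0,"wy":0,"wz":0,"gripper":0.2},{"tx":0,"ty":0,"tz":0,"wx":0,"wy":0,"wz":0,"gripper":0.2}])

```text
time: 3.47
position: [0.5545, -0.1023, 0.0448]
tool_rot: [3.131, 0.217, 0.002]
ft_force: [0.8, -4.4, -0.8]
grip_width: 0.356
grip_force: 40.0
```

Width is 31 mm at 40 N, so the knob is held. Next I pull slowly.

Call:
jog_arm(increments=[{"tx":-4,"ty":0,"tz":0,"wx":0,"wy":0,"wz":0,"gripper":0.2},{"tx":-8,"ty":0,"tz":0,"wx":0,"wy":0,"wz":0,"gripper":0.2},{"tx":-12,"ty":0,"tz":0,"wx":0,"wy":0,"wz":0,"gripper":0.2},{"tx":-16,"ty":0,"tz":0,"wx":0,"wy":0,"wz":0,"gripper":0.2},{"tx":-20,"ty":0,"tz":0,"wx":0,"wy":0,"wz":0,"gripper":0.2}], grip_force=50)

```text
time: 3.88
position: [0.5365, -0.1049, 0.0448]
tool_rot: [3.131, 0.218, 0.008]
ft_force: [4.1, -5.3, -4.0]
grip_width: 0.355
grip_force: 50.0
```

Call:
jog_arm(increments=[{"tx":-3,"ty":0,"tz":0,"wx":0,"wy":0,"wz":0,"gripper":0.2},{"tx":-5,"ty":0,"tz":0,"wx":0,"wy":0,"wz":0,"gripper":0.2},{"tx":-5,"ty":0,"tz":0,"wx":0,"wy":0,"wz":0,"gripper":0.2},{"tx":-5,"ty":0,"tz":0,"wx":0,"wy":0,"wz":0,"gripper":0.2},{"tx":-5,"ty":0,"tz":0,"wx":0,"wy":0,"wz":0,"gripper":0.2}])

```text
time: 4.3
position: [0.5293, -0.106, 0.0447]
tool_rot: [3.13, 0.217, 0.0]
ft_force: [0.7, -5.5, -0.3]
grip_width: 0.35
grip_force: 50.0
```

```bash
python3 - <<'E'
from h import *
s=ctrl.get_state();print(s["position"],s["ft_force"])
im=vision.get_image("scene"); c=im["color"]
cv2.imwrite("pics/s2.png",cv2.resize(c[60:260,180:440],None,fx=3,fy=3))
E
```

```text
[ 0.52927984 -0.10597696  0.04472713] [ 0.71024581 -5.45561136 -0.32714299]
```

View pics/s2.png

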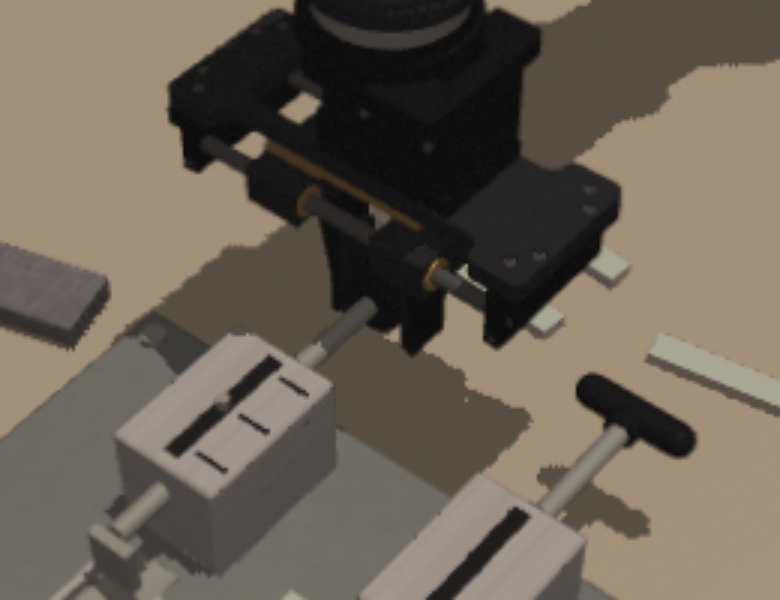

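The pin, at (222,402), is beside the middle mark, and the T-handle hasn't moved from (635,415). I'll release and lift.

Call:
jog_arm(increments=[{"tx":0,"ty":0,"tz":0,"wx":0,"wy":0,"wz":0,"gripper":0.8},{"tx":0,"ty":0,"tz":0,"wx":0,"wy":0,"wz":0,"gripper":0.8},{"tx":0,"ty":0,"tz":0,"wx":0,"wy":0,"wz":0,"gripper":0.8},{"tx":0,"ty":0,"tz":0,"wx":0,"wy":0,"wz":0,"gripper":0.8},{"tx":0,"ty":0,"tz":0,"wx":0,"wy":0,"wz":0,"gripper":0.8}])

```text
time: 4.77
position: [0.5292, -0.1024, 0.0445]
tool_rot: [-3.133, -0.22, 0.0]
ft_force: [-0.5, 0.1, -0.4]
grip_width: 0.646
grip_force: 0.0
```

Call:
jog_arm(increments=[{"tx":0,"ty":0,"tz":0,"wx":0,"wy":0,"wz":0,"gripper":0.8},{"tx":0,"ty":0,"tz":0,"wx":0,"wy":0,"wz":0,"gripper":0.8},{"tx":0,"ty":0,"tz":0,"wx":0,"wy":0,"wz":0,"gripper":0.8},{"tx":0,"ty":0,"tz":0,"wx":0,"wy":0,"wz":0,"gripper":0.8},{"tx":0,"ty":0,"tz":0,"wx":0,"wy":0,"wz":0,"gripper":0.8}])

```text
time: 5.18
position: [0.5292, -0.1029, 0.0445]
tool_rot: [3.134, 0.219, -0.0]
ft_force: [-0.1, -0.3, -0.0]
grip_width: 0.794
grip_force: 0.0
```

Call:
jog_arm(increments=[{"tx":0,"ty":0,"tz":-25,"wx":0,"wy":0,"wz":0,"gripper":0.8},{"tx":0,"ty":0,"tz":-55,"wx":0,"wy":0,"wz":0,"gripper":0.8},{"tx":0,"ty":0,"tz":-85,"wx":0,"wy":0,"wz":0,"gripper":0.8},{"tx":0,"ty":0,"tz":-110,"wx":0,"wy":0,"wz":0,"gripper":0.8},{"tx":0,"ty":0,"tz":-110,"wx":0,"wy":0,"wz":0,"gripper":0.8}])

```text
time: 5.6
position: [0.5328, -0.1034, 0.1603]
tool_rot: [3.13, 0.219, 0.014]
ft_force: [1.1, 0.7, 0.3]
grip_width: 0.797
grip_force: 0.0
```

Call:
jog_arm(increments=[{"tx":0,"ty":0,"tz":0,"wx":0,"wy":0,"wz":0,"gripper":0.8},{"tx":0,"ty":0,"tz":0,"wx":0,"wy":0,"wz":0,"gripper":0.8},{"tx":0,"ty":0,"tz":0,"wx":0,"wy":0,"wz":0,"gripper":0.8},{"tx":0,"ty":0,"tz":0,"wx":0,"wy":0,"wz":0,"gripper":0.8},{"tx":0,"ty":0,"tz":0,"wx":0,"wy":0,"wz":0,"gripper":0.8}])

```text
time: 6.02
position: [0.5285, -0.1028, 0.1534]
tool_rot: [-3.133, -0.219, 0.003]
ft_force: [0.7, -0.2, -0.0]
grip_width: 0.796
grip_force: 0.0
```

```bash
python3 - <<'E'
from h import *
im=vision.get_image("scene"); c=im["color"]
cv2.imwrite("pics/s3.png",cv2.resize(c[60:260,180:440],None,fx=3,fy=3))
E
```

```text
(no output)
```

View pics/s3.png

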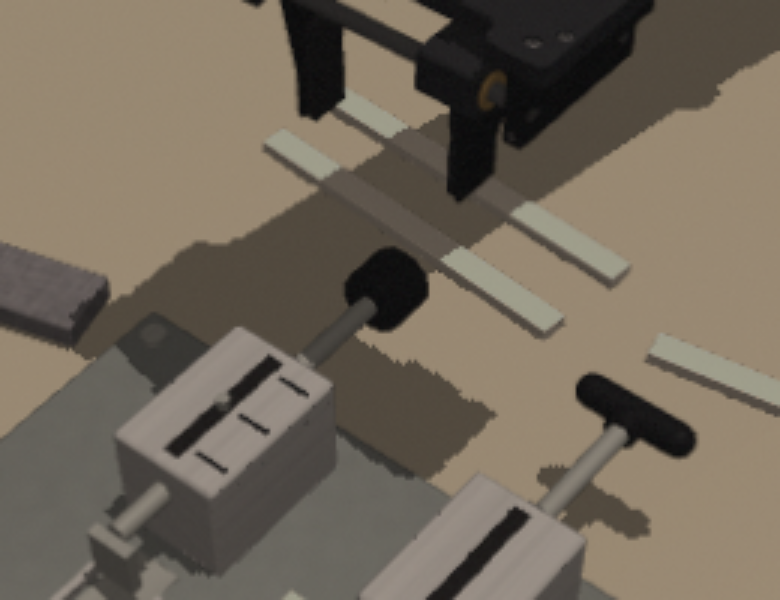

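The knob, at (387,290), is released, the pin rests at the middle mark at (222,402), and the T-handle is unchanged.

```bash
python3 -c "
from bench import ctrl
print(ctrl.close_job())"
```

```text
the job is handed in; nothing more can be done
None
```

I pulled the length-stop rod to its middle click and let go; the last picture shows it resting at the middle mark with the T-handle unmoved and the gripper clear, and I handed the job in at about 6 s (no verdict was returned).

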